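# Gauge the turned cup blanks

### The arm

A 6-joint arm with a two-finger parallel gripper is mounted at the origin on the work surface. World frame = base frame: x ahead of the robot, y to its left, z up, the work surface at z = 0. Lengths are in mm, angles in rad, forces in N, time in s.
With the tool pointing down it reaches from about 325 to 750 mm from the base axis. Payload 7.6 kg.
Tool frame: the origin (TCP) lies between the finger pads; the fingertips stand 25 mm ahead of it and the grasp point (between the pads) lies 6 mm ahead of it (arm.tip_extent is the distance from the TCP to the fingertips, in mm); z points along the fingers, y is the line along which they close (so a half turn about z gives the same grasp; the last joint's range is limited). The gripper opens to 85 mm and grips with 20 to 120 N. Pads are 22 mm wide; open, the fingers measure 114 mm over their backs; the gripper's body (76 mm by 85 mm) begins 54 mm behind the grasp point. The pads swing forward as they close: fully open they stand 13 mm farther back than shut.
Start: joints at [-1.322, 0.052, 1.401, -0, 1.689, -0.07], TCP at [164.574, -498.557, 256.323] pointing down, gripper open.
Joint ranges: [-2.9, 2.9], [-0.91, 2.17], [0.12, 2.37], [-1.06, 4.2], [0.26, 2.73], [-2.93, 2.93]. Speed limits (rad/s): [2.57, 2.57, 3.01, 3.14, 3.14, 3.14].

### API

Orientations are given as a 3x3 rotation matrix whose columns are the frame's x, y, z axes.
In Python, from station import monitor, imaging, arm, models gives the robot as it stands.
- The arm moves only by the shell command python3 -m handwheel 'ROWS' [FORCE]. ROWS is JSON, a list of rows, each an object of numbers: "dx", "dy", "dz": the shift along the tool's x, y, z scaled (see below); "ax", "ay", "az": the turn, a rotation vector about the tool's x, y, z scaled (see below); "grip": the closure, from 0 (fully open) to 1 (shut). In form: [{"dx": .., "dy": .., "dz": .., "ax": .., "ay": .., "az": .., "grip": ..}, ...]. A call has 1 to 10 rows; each row shifts and turns the commanded pose from where the row before left it, along the tool's axes as they then stand; what a row does not reach is not made up. The controller multiplies each number of a shift by 2 cm and each number of a turn by 0.1 rad. A row lasts 1/12 s, in which the tool goes at most 41.7 mm and 7.16 degrees, less where a joint would pass 70% of its speed; a pose out of reach is approached as far as the arm can. A call with a number of a shift or a turn outside -1 to 1 is refused whole. A call with a gripper value outside its range is refused whole. The fingers move at their own pace and stop on an object; FORCE is the grip in N (left out, the last holds). Time passes only in rows, so rows that do not move let the fingers close. It gives the time, the measured TCP pose, the force, the opening and the grip force at its end, in the units of the state.
- monitor.get_state(): the state, without advancing time (a new reading comes with each control period).
- imaging.snapshot(name): name is "scene" or "top" or "wrist"; returns the picture (384x512x3 uint8, red, green, blue); there is no depth.
- imaging.camera_params(name): a dict with "K" (3x3 intrinsics, pixels), "D" ([k1, k2, p1, p2, k3] as OpenCV has them; the pictures are not rectified), "pose" (4x4, takes a point from camera to world coordinates); the wrist camera has in their place "T_tool_cam" (4x4, takes a point from camera to tool coordinates, whose origin is the TCP and whose axes are the flange's). Camera axes: x right, y down, z forward; pixel columns grow to the right and rows downward; lengths in mm; the calibration is good to about 2 mm. A picture is of the moment at which its call begins: read the wrist's pose just before it. camera_params takes no time and is no camera call.
- arm.close_job(): hands the job in; it is judged then, once.
Trained networks look in the newest picture that a camera, given by its name, has taken for a name from the list of things; names that differ only in an ending like _2 or _b are one class to them, and where a whole thing is asked for, a point or a joint stands for the part that bears it (a point fixed in the world has none). Each returns a list of dicts, best first, with "score" (0 to 1); they miss things now and then, are a little off and sometimes report something else, mostly with a low value. They report only what shows in the picture. A call takes as long as a camera call. They do not tell look-alikes from the thing itself.
- models.search_frame(query, camera): "rect" ([left, top, width, height] in pixels, round what is visible of it).
The state is a dict: "t": time; "joints": joint angles; "joint_vel": joint speeds; "joint_efforts": joint torques, N m; "tool_pos": TCP position; "ee_rot": TCP orientation; "ft_force": force on the tool from outside, world axes, zero at the start; "torque": the same for the moment, N m; "width": finger opening in mm; "grasp_force": force on a finger pad.
Only numpy, scipy, OpenCV 4.12 (cv2) and the standard library are available. Lean on these libraries where they do the work, as an engineer would, in place of code of your own. Each camera call takes 0.05 s, during which the arm holds its last target. There are 200 camera calls.

### The job

One of the three turned cup blanks is the right size: its rim passes between the gauge's upper (go) walls but stops on the narrower no-go step below. Pick that blank by its stick, lower it upright into the slot gauge until its rim stops on the no-go step, then lift it out and leave it standing upright inside the rimmed accepted tray on the same board. Leave the other two blanks standing where they are.

Things in the scene. Friction and masses are not known exactly. Their poses are not given: they have to be found in the camera images.
- gauge: Fixed board 150 x 300 mm (x, y), yaw varies; origin mid-underside, at bench height. Steel slot along its x, 140 long, centre x 0, y -75; heights above bench: lead-in 73 wide at the top (54), go walls 57 apart (46 down to 26), no-go step at 26 (40 gap), board 10. Tray with low wooden rim: centre x 0, y +75, 114 x 114 inside, floor at 10, rim top at 18. All in mm.
- good_center (a point): Right-sized blank: bare wood cup, mouth down, round stick on top. Rim 50 mm in diameter (under the go gap, over the no-go gap), 15 mm high, tapering up to the stick: 22 mm in diameter, from 34 to 90 mm above the underside; grip it there. Point on the axis, half-way up, 45 mm above the underside; z up. 55 to 110 g.
- small_center (a point): The undersized blank, same shape and stick and 90 mm tall, rim diameter 34 mm (it would fall through the no-go gap too). Point on the axis, 45 mm above the underside. Leave it alone.
- large_center (a point): The oversized blank, same shape and stick and 90 mm tall, rim diameter 66 mm (it would not pass the go walls). Point on the axis, 45 mm above the underside. Leave it alone.
Things that resemble listed ones, but are neither listed nor needed, are in the scene too. Leave any red or yellow look-alike of the part that bears good_center alone. What is shaped like the part that bears large_center but purple is not meant.

How it is judged (in metres and radians):
On the way:
1. the right-sized blank is upright in the slot gauge, its rim between the go walls and down at the no-go step (z of good_center in the frame of gauge between 0.066 and 0.079 m and y of good_center in the frame of gauge between -0.087 and -0.063 m and x of good_center in the frame of gauge between -0.07 and 0.07 m and angle between good_center's own z axis and vertical below 0.2 rad), for 0.2 s.
At the end, for the whole second after the job is handed in: After gauging, the right-sized blank stands upright (within 6 degrees), at rest on the floor of the accepted tray, axis within 37 mm of the tray centre along each side (anywhere it fits inside the rim); the small and large blanks stand upright (10 degrees) within 30 mm of their starts (x of good_center in the frame of gauge between -0.037 and 0.037 m and y of good_center in the frame of gauge between 0.038 and 0.112 m and z of good_center in the frame of gauge between 0.05 and 0.059 m and angle between good_center's own z axis and vertical below 0.1 rad and linear speed of good below 0.02 m/s and distance of each of small_center, large_center from where it was at the start of the episode below 0.03 m and angle between each of small_center, large_center's own z axis and vertical below 0.17 rad); the robot touches nothing.
It fails at once if the small or large blank is knocked over (angle between any of small_center, large_center's own z axis and vertical above 0.7 rad).
It also fails if it takes over 43 s, if anything falls off the work surface, if the arm or the gripper's body presses on something with over 40 N, if the wrist force passes 120 N, or if a joint passes its speed limit or range.

## Working session

There is one attempt and no reset: what is moved stays moved. The work goes in short steps, Python scripts to look and compute and a shell command to move; the robot and the scene stay as the last step left them, time stands still between calls to the robot, and variables do not carry over. Pictures are saved under pics/ and viewed, at most 10 in all, crops included, and the job is handed in when it is done.

```bash
mkdir -p pics; ls
python3 - <<'E'
from station import monitor, imaging, arm, models
import cv2
for c in ("scene","top"):
    im=imaging.snapshot(c); cv2.imwrite(f"pics/{c}0.png",im[:,:,::-1])
    for q in ("good_center","small_center","large_center","gauge"):
        print(c,q,[( [round(v) for v in d["rect"]],round(d["score"],2)) for d in models.search_frame(q,c)])
    p=imaging.camera_params(c); print(p["pose"].round(2).tolist() if hasattr(p["pose"],'round') else p["pose"])
print(imaging.camera_params("wrist")); print(monitor.get_state()["t"], monitor.get_state()["ee_rot"])
E
```

```text
pics
scene good_center [([274, 195, 25, 43], 0.96), ([244, 135, 22, 38], 0.84), ([243, 168, 26, 44], 0.75)]
scene small_center [([365, 141, 21, 41], 0.79)]
scene large_center [([309, 164, 29, 46], 0.63), ([293, 118, 28, 44], 0.59)]
scene gauge [([30, 221, 195, 146], 0.95)]
[[0.51, 0.65, -0.56, 912.57], [0.86, -0.39, 0.33, -191.54], [-0.0, -0.65, -0.76, 591.95], [0.0, 0.0, 0.0, 1.0]]
top good_center [([227, 223, 25, 24], 0.74), ([238, 138, 26, 28], 0.61), ([247, 181, 29, 26], 0.56)]
top small_center [([124, 154, 25, 20], 0.8)]
top large_center [([186, 150, 34, 34], 0.71), ([163, 208, 33, 32], 0.63)]
top gauge [([321, 126, 144, 79], 0.93), ([186, 152, 36, 32], 0.63)]
[[-0.02, -0.99, 0.14, 372.63], [-1.0, 0.02, 0.02, 57.31], [-0.02, -0.14, -0.99, 1020.57], [0.0, 0.0, 0.0, 1.0]]
{'K': array([[297.36084482,   0.        , 259.06957287],
       [  0.        , 297.36084482, 190.50396027],
       [  0.        ,   0.        ,   1.        ]]), 'D': array([0.01400722, 0.        , 0.        , 0.        , 0.        ]), 'T_tool_cam': array([[ 6.57119989e-04, -9.54812220e-01, -2.97209004e-01,
         7.60314478e+01],
       [ 9.99999697e-01,  7.51580192e-04, -2.03554273e-04,
         9.11041374e-02],
       [ 4.17732508e-04, -2.97208780e-01,  9.54812425e-01,
        -1.16708902e+02],
       [ 0.00000000e+00,  0.00000000e+00,  0.00000000e+00,
         1.00000000e+00]])}
0.5 [[ 9.49610089e-01  3.13433692e-01  9.44732044e-06]
 [ 3.13433691e-01 -9.49610089e-01  6.63203369e-06]
 [ 1.10499736e-05 -3.33673758e-06 -1.00000000e+00]]
```

View pics/top0.png

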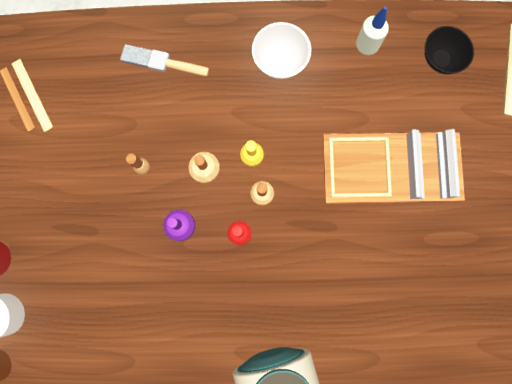

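View pics/scene0.png

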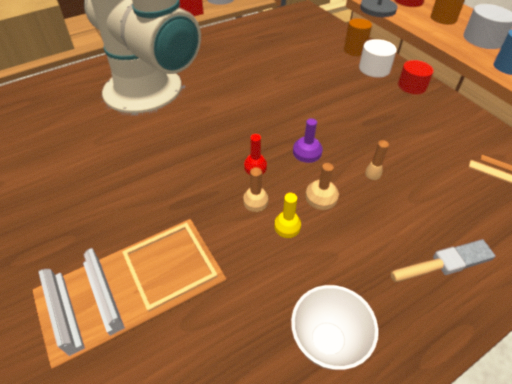

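The pictures show three wooden blanks and three coloured look-alikes. Top-image pixels:
- **Wood, small:** (138,163)
- **Wood, large:** (204,167)
- **Wood, medium:** (262,193)
- **Look-alikes:** yellow (252,153), red (239,233) and purple (180,225)

The medium wooden one at (262,193), seen at (256,190) in the scene view, is my choice. The gauge board is at the right, with its slot on the −y side.

```bash
cat > h.py <<'E'
import numpy as np, cv2
from station import monitor, imaging, arm, models
def cam(name):
    p=imaging.camera_params(name)
    if "pose" in p: T=np.array(p["pose"])
    else:
        s=monitor.get_state(); W=np.eye(4); W[:3,:3]=s["ee_rot"]; W[:3,3]=s["tool_pos"]; T=W@np.array(p["T_tool_cam"])
    return np.array(p["K"]),np.array(p["D"]),T
def plane(c,uv,z):
    K,D,T=c
    q=cv2.undistortPoints(np.array(uv,float).reshape(-1,1,2),K,D).reshape(-1,2)
    d=np.c_[q,np.ones(len(q))]@T[:3,:3].T; o=T[:3,3]
    return (o+d*((z-o[2])/d[:,2])[:,None])[:,:2]
def proj(c,P):
    K,D,T=c; R=T[:3,:3].T
    return cv2.projectPoints(np.array(P,float).reshape(-1,1,3),cv2.Rodrigues(R)[0],-R@T[:3,3],K,D)[0].reshape(-1,2)
E
python3 - <<'E'
from h import *
c=cam("top"); im=cv2.imread("pics/top0.png")
print("base",plane(c,[[262,194],[204,168],[139,165],[252,154],[239,233],[180,225]],8).round(1).tolist())
print("sticktop",plane(c,[[263,187],[200,160],[132,158]],90).round(1).tolist())
s=cam("scene"); print("scene base",plane(s,[[256,199],[322,193],[374,171]],8).round(1).tolist(),"top",plane(s,[[256,172]],90).round(1))
# board
hsv=cv2.cvtColor(im,cv2.COLOR_BGR2HSV); roi=hsv[110:230,300:490]
m=cv2.inRange(roi,(5,90,165),(25,255,255)); m=cv2.morphologyEx(m,cv2.MORPH_CLOSE,np.ones((25,25)))
cs=max(cv2.findContours(m,0,2)[0],key=cv2.contourArea)
b=cv2.boxPoints(cv2.minAreaRect(cs))+[300,110]; print(b.round(1).tolist())
w=plane(c,b,10); print(w.round(1).tolist(),w.mean(0),[np.linalg.norm(w[i]-w[i-1]).round(1) for i in range(4)])
big=cv2.resize(np.hstack([im[110:230,115:285],im[110:230,300:480]]),None,fx=2.2,fy=2.2,interpolation=2); cv2.imwrite("pics/crop1.png",big)
E
```

```text
base [[500.5, 57.7], [558.9, 180.3], [568.7, 321.4], [587.1, 77.3], [419.3, 107.4], [438.1, 231.6]]
sticktop [[503.8, 55.4], [560.0, 178.3], [567.3, 314.4]]
scene base [[503.0, 61.1], [558.7, 185.0], [567.0, 320.7]] top [[505.5  58.9]]
[[300.0, 110.0], [489.0, 110.0], [489.0, 229.0], [300.0, 229.0]]
[[681.8, -28.3], [677.0, -448.5], [415.2, -424.6], [425.1, -20.2]] [ 549.76520726 -230.37874748] [np.float64(256.8), np.float64(420.3), np.float64(262.9), np.float64(404.6)]
```

View pics/crop1.png

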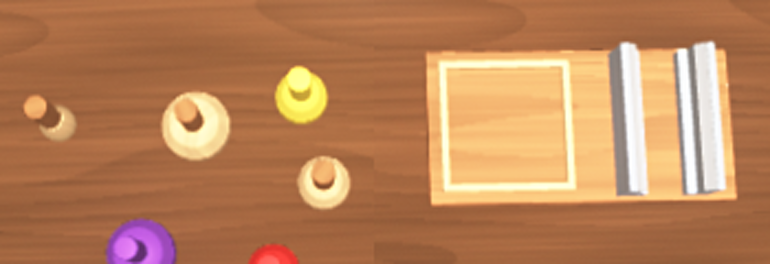

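The crop confirms the choice: the medium blank's rim is about 52 px against 67 px for the large one, a ratio of 0.78 (50/66 = 0.76). It also gives the board corners.

```bash
python3 - <<'E'
from h import *
c=cam("top")
p=np.array([[428,52],[725,50],[736,198],[432,204]],float); b=np.c_[300+(p[:,0]-374)/2.2,110+p[:,1]/2.2]
w=plane(c,b,10);print(w.round(1).tolist(),w.mean(0))
e=(w[0]-w[1])+(w[3]-w[2]);print("yaw",np.arctan2(-e[0],e[1]))
E
python3 -m handwheel '[{"az":0.8},{"az":0.8},{"az":0.8},{"az":0.8},{"dx":0.6,"dy":-1},{"dx":0.6,"dy":-1},{"dx":0.6,"dy":-1},{"dx":0.6,"dy":-1},{"dx":0.6,"dy":-1},{"dx":0.6,"dy":-1}]'
python3 -m handwheel '[{"dx":0.6,"dy":-1},{"dx":0.6,"dy":-1},{"dx":0.6,"dy":-1},{"dx":0.6,"dy":-1},{"dx":0.6,"dy":-1},{"dx":0.6,"dy":-1},{"dx":0.6,"dy":-1},{"dx":0.6,"dy":-1},{"dx":0.6,"dy":-1},{"dx":0.6,"dy":-1}]'
```

```text
[[628.1, -79.2], [625.9, -375.7], [478.5, -374.7], [479.1, -77.2]] [ 552.89143678 -226.69245256]
yaw -0.004772636896016363invalid input at $[0]: expected keys dx, dy, dz, ax, ay, az, grip
invalid input at $[0]: expected keys dx, dy, dz, ax, ay, az, grip
```

```bash
python3 -m handwheel '[{"dx":0,"dy":0,"dz":0,"ax":0,"ay":0,"az":0.8,"grip":0},{"dx":0,"dy":0,"dz":0,"ax":0,"ay":0,"az":0.8,"grip":0},{"dx":0,"dy":0,"dz":0,"ax":0,"ay":0,"az":0.8,"grip":0},{"dx":0,"dy":0,"dz":0,"ax":0,"ay":0,"az":0.8,"grip":0},{"dx":1,"dy":-1,"dz":0,"ax":0,"ay":0,"az":0,"grip":0},{"dx":1,"dy":-1,"dz":0,"ax":0,"ay":0,"az":0,"grip":0},{"dx":1,"dy":-1,"dz":0,"ax":0,"ay":0,"az":0,"grip":0},{"dx":1,"dy":-1,"dz":0,"ax":0,"ay":0,"az":0,"grip":0},{"dx":1,"dy":-1,"dz":0,"ax":0,"ay":0,"az":0,"grip":0},{"dx":1,"dy":-1,"dz":0,"ax":0,"ay":0,"az":0,"grip":0}]'
python3 -m handwheel '[{"dx":1,"dy":-1,"dz":0,"ax":0,"ay":0,"az":0,"grip":0},{"dx":1,"dy":-1,"dz":0,"ax":0,"ay":0,"az":0,"grip":0},{"dx":1,"dy":-1,"dz":0,"ax":0,"ay":0,"az":0,"grip":0},{"dx":1,"dy":-1,"dz":0,"ax":0,"ay":0,"az":0,"grip":0},{"dx":1,"dy":-1,"dz":0,"ax":0,"ay":0,"az":0,"grip":0},{"dx":1,"dy":-1,"dz":0,"ax":0,"ay":0,"az":0,"grip":0},{"dx":0,"dy":0,"dz":0,"ax":0,"ay":0,"az":0,"grip":0}]'
python3 - <<'E'
from h import *
c=cam("wrist"); im=imaging.snapshot("wrist")[:,:,::-1].copy(); cv2.imwrite("pics/w1.png",im); np.savez("w1.npz",K=c[0],D=c[1],T=c[2])
s=monitor.get_state(); print(s["t"],s["tool_pos"],s["ee_rot"])
E
```

```text
t: 1.33
tool_pos: [285.5, -377.6, 256.4]
ee_rot: [[1.0, -0.001, 0.0], [-0.001, -1.0, -0.0], [0.0, 0.0, -1.0]]
ft_force: [-0.6, -0.2, 0.8]
width: 85.5
grasp_force: 0.0
t: 1.92
tool_pos: [407.2, -255.9, 256.3]
ee_rot: [[1.0, 0.003, 0.001], [0.003, -1.0, 0.001], [0.001, -0.001, -1.0]]
ft_force: [-0.7, 0.3, -0.5]
width: 85.4
grasp_force: 0.0
1.9667 [ 406.07123897 -257.31622573  256.28925891] [[ 9.99997003e-01  2.44217480e-03  1.75144041e-04]
 [ 2.44215778e-03 -9.99997013e-01  9.73554412e-05]
 [ 1.75381276e-04 -9.69274200e-05 -9.99999980e-01]]
```

View pics/w1.png

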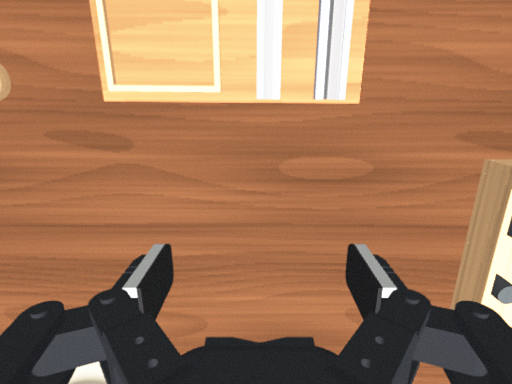

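The gauge's near edge runs from pixel (105,101) to (360,104), the slot walls are at u 257–281 and 315–350, and the tray is on the left.

```bash
python3 - <<'E'
from h import *
z=np.load("w1.npz"); c=(z["K"],z["D"],z["T"])
w=plane(c,[[105,101],[360,103.5],[92,0],[370,0]],10); print(w.round(1).tolist())
e=w[0]-w[1]; yaw=np.arctan2(-e[0],e[1]); R=np.array([[np.cos(yaw),-np.sin(yaw)],[np.sin(yaw),np.cos(yaw)]])
o=w[:2].mean(0)+R@[75,0]; print(yaw,np.linalg.norm(e),"gauge",o,"slot",o+R@[0,-75],"tray",o+R@[0,75])
print("tray rim inner/outer near",plane(c,[[113,91],[219,93]],18).round(1).tolist())
E
python3 -m handwheel '[{"dx":0.2,"dy":-1,"dz":0,"ax":0,"ay":0,"az":0,"grip":0.3},{"dx":0.2,"dy":-1,"dz":0,"ax":0,"ay":0,"az":0,"grip":0.3},{"dx":0.2,"dy":-1,"dz":0,"ax":0,"ay":0,"az":0,"grip":0.3},{"dx":0.2,"dy":-1,"dz":0,"ax":0,"ay":0,"az":0,"grip":0.3},{"dx":0.2,"dy":-1,"dz":0,"ax":0,"ay":0,"az":0,"grip":0.3},{"dx":0.2,"dy":-1,"dz":0,"ax":0,"ay":0,"az":0,"grip":0.3},{"dx":0.2,"dy":-1,"dz":0,"ax":0,"ay":0,"az":0,"grip":0.3},{"dx":0.2,"dy":-1,"dz":0,"ax":0,"ay":0,"az":0,"grip":0.3},{"dx":0,"dy":-1,"dz":0,"ax":0,"ay":0,"az":0,"grip":0.3},{"dx":0,"dy":-1,"dz":0,"ax":0,"ay":0,"az":0,"grip":0.3}]'
python3 -m handwheel '[{"dx":0,"dy":-1,"dz":0,"ax":0,"ay":0,"az":0,"grip":0.3},{"dx":0,"dy":-1,"dz":0,"ax":0,"ay":0,"az":0,"grip":0.3},{"dx":0,"dy":-1,"dz":0,"ax":0,"ay":0,"az":0,"grip":0.3},{"dx":0,"dy":-1,"dz":0,"ax":0,"ay":0,"az":0,"grip":0.3},{"dx":0,"dy":-1,"dz":0,"ax":0,"ay":0,"az":0,"grip":0.3},{"dx":0,"dy":-0.8,"dz":0,"ax":0,"ay":0,"az":0,"grip":0.3},{"dx":0,"dy":0,"dz":0,"ax":0,"ay":0,"az":0,"grip":0.3}]'
python3 - <<'E'
from h import *
c=cam("wrist"); im=imaging.snapshot("wrist")[:,:,::-1].copy(); cv2.imwrite("pics/w2.png",im); np.savez("w2.npz",K=c[0],D=c[1],T=c[2])
s=monitor.get_state(); print(s["t"],s["tool_pos"],s["width"]); print([(np.round(d["rect"],1).tolist(),d["score"]) for d in models.search_frame("good_center","wrist")])
E
```

```text
[[478.9, -75.8], [477.5, -373.3], [580.9, -78.1], [582.3, -372.4]]
-0.004951829065429696 297.44918109791723 gauge [ 553.18696852 -224.9031801 ] slot [ 552.81558285 -299.90226058] tray [ 553.55835418 -149.90409962]
tray rim inner/outer near [[489.9, -90.4], [488.5, -209.9]]
t: 2.8
tool_pos: [436.9, -58.7, 256.3]
ee_rot: [[1.0, -0.002, -0.0], [-0.002, -1.0, -0.0], [-0.0, 0.0, -1.0]]
ft_force: [-0.4, 0.2, 1.1]
width: 60.1
grasp_force: 0.0
t: 3.38
tool_pos: [437.1, 58.4, 256.4]
ee_rot: [[1.0, 0.001, 0.0], [0.001, -1.0, 0.0], [0.0, -0.0, -1.0]]
ft_force: [0.6, 0.3, 0.2]
width: 60.0
grasp_force: 0.0
3.4333 [437.17444382  57.25570849 256.33660086] 59.604904047942014
[([221.4, 1.9, 42.4, 53.4], 0.89), ([198.1, 153.8, 38.2, 49.4], 0.74), ([236.7, 86.7, 40.7, 40.7], 0.64)]
```

View pics/w2.png

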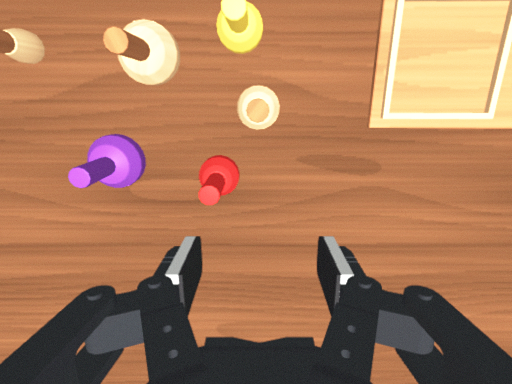

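The chosen blank has its rim centre at (258.5,107) and its stick top at (258,110). Red is at (219,175), yellow at (240,25), and the large blank at (150,50).

Run:
```python
from h import *
z=np.load("w2.npz"); c=(z["K"],z["D"],z["T"])
print(plane(c,[[258.5,107.5]],6),plane(c,[[258,110.5]],90))
print("red",plane(c,[[219,174]],8),"yel",plane(c,[[240,27]],8))
```

```text
[[502.18498074  59.31887478]] [[502.04184983  59.52948903]]
red [[421.2644339  109.18068748]] yel [[586.81441708  79.60960922]]
```

```bash
python3 -m handwheel '[{"dx":0.81,"dy":-0.1,"dz":0.5,"ax":0,"ay":0,"az":0,"grip":0.3},{"dx":0.81,"dy":0,"dz":0.75,"ax":0,"ay":0,"az":0,"grip":0.3},{"dx":0.81,"dy":0,"dz":1,"ax":0,"ay":0,"az":0,"grip":0.3},{"dx":0.81,"dy":0,"dz":1,"ax":0,"ay":0,"az":0,"grip":0.3},{"dx":0,"dy":0,"dz":1,"ax":0,"ay":0,"az":0,"grip":0.3},{"dx":0,"dy":0,"dz":1,"ax":0,"ay":0,"az":0,"grip":0.3},{"dx":0,"dy":0,"dz":1,"ax":0,"ay":0,"az":0,"grip":0.3},{"dx":0,"dy":0,"dz":0,"ax":0,"ay":0,"az":0,"grip":0.3}]'
python3 -m handwheel '[{"dx":0,"dy":0,"dz":1,"ax":0,"ay":0,"az":0,"grip":0.3},{"dx":0,"dy":0,"dz":1,"ax":0,"ay":0,"az":0,"grip":0.3},{"dx":0,"dy":0,"dz":1,"ax":0,"ay":0,"az":0,"grip":0.3},{"dx":0,"dy":0,"dz":0,"ax":0,"ay":0,"az":0,"grip":0.3},{"dx":0,"dy":0,"dz":0,"ax":0,"ay":0,"az":0,"grip":1},{"dx":0,"dy":0,"dz":0,"ax":0,"ay":0,"az":0,"grip":1},{"dx":0,"dy":0,"dz":0,"ax":0,"ay":0,"az":0,"grip":1},{"dx":0,"dy":0,"dz":0,"ax":0,"ay":0,"az":0,"grip":1},{"dx":0,"dy":0,"dz":0,"ax":0,"ay":0,"az":0,"grip":1},{"dx":0,"dy":0,"dz":0,"ax":0,"ay":0,"az":0,"grip":1}]' 40
```

```text
t: 4.15
tool_pos: [500.0, 57.4, 126.9]
ee_rot: [[1.0, -0.003, -0.008], [-0.003, -1.0, -0.001], [-0.008, 0.001, -1.0]]
ft_force: [-1.3, -0.1, 0.4]
width: 59.6
grasp_force: 0.0
t: 4.98
tool_pos: [503.2, 58.9, 73.2]
ee_rot: [[1.0, -0.001, 0.003], [-0.001, -1.0, -0.0], [0.003, 0.0, -1.0]]
ft_force: [-0.3, -0.5, 7.0]
width: 20.9
grasp_force: 39.3
```

```bash
python3 -m handwheel '[{"dx":0,"dy":0,"dz":-0.5,"ax":0,"ay":0,"az":0,"grip":1},{"dx":0,"dy":0,"dz":-1,"ax":0,"ay":0,"az":0,"grip":1},{"dx":0,"dy":0,"dz":-1,"ax":0,"ay":0,"az":0,"grip":1},{"dx":0,"dy":0,"dz":-1,"ax":0,"ay":0,"az":0,"grip":1},{"dx":0,"dy":0.5,"dz":-0.5,"ax":0,"ay":0,"az":0,"grip":1},{"dx":0.25,"dy":1,"dz":0,"ax":0,"ay":0,"az":0,"grip":1},{"dx":0.25,"dy":1,"dz":0,"ax":0,"ay":0,"az":0,"grip":1},{"dx":0.25,"dy":1,"dz":0,"ax":0,"ay":0,"az":0,"grip":1},{"dx":0.25,"dy":1,"dz":0,"ax":0,"ay":0,"az":0,"grip":1},{"dx":0.25,"dy":1,"dz":0,"ax":0,"ay":0,"az":0,"grip":1}]'
python3 -m handwheel '[{"dx":0.25,"dy":1,"dz":0,"ax":0,"ay":0,"az":0,"grip":1},{"dx":0.25,"dy":1,"dz":0,"ax":0,"ay":0,"az":0,"grip":1},{"dx":0.25,"dy":1,"dz":0,"ax":0,"ay":0,"az":0,"grip":1},{"dx":0.25,"dy":1,"dz":0,"ax":0,"ay":0,"az":0,"grip":1},{"dx":0.25,"dy":1,"dz":0,"ax":0,"ay":0,"az":0,"grip":1},{"dx":0,"dy":1,"dz":0,"ax":0,"ay":0,"az":0,"grip":1},{"dx":0,"dy":1,"dz":0,"ax":0,"ay":0,"az":0,"grip":1},{"dx":0,"dy":1,"dz":0,"ax":0,"ay":0,"az":0,"grip":1},{"dx":0,"dy":1,"dz":0,"ax":0,"ay":0,"az":0,"grip":1}]'
python3 -m handwheel '[{"dx":0,"dy":1,"dz":0,"ax":0,"ay":0,"az":0,"grip":1},{"dx":0,"dy":1,"dz":0,"ax":0,"ay":0,"az":0,"grip":1},{"dx":0,"dy":1,"dz":0,"ax":0,"ay":0,"az":0,"grip":1},{"dx":0,"dy":0.5,"dz":0,"ax":0,"ay":0,"az":0,"grip":1},{"dx":0,"dy":0,"dz":0,"ax":0,"ay":0,"az":0,"grip":1},{"dx":0,"dy":0,"dz":0,"ax":0,"ay":0,"az":0,"grip":1},{"dx":0,"dy":0,"dz":0,"ax":0,"ay":0,"az":0,"grip":1}]'
python3 - <<'E'
from h import *
c=cam("wrist"); im=imaging.snapshot("wrist")[:,:,::-1].copy(); s=monitor.get_state(); print(s["t"],s["tool_pos"],s["width"])
cv2.imwrite("pics/w3.png",im); np.savez("w3.npz",K=c[0],D=c[1],T=c[2])
t=imaging.snapshot("top")[:,:,::-1]; cv2.imwrite("pics/t3.png",t)
E
```

```text
t: 5.82
tool_pos: [526.7, -52.6, 151.2]
ee_rot: [[1.0, -0.001, -0.001], [-0.001, -1.0, -0.0], [-0.001, 0.0, -1.0]]
ft_force: [0.1, 0.0, -0.8]
width: 20.9
grasp_force: 39.3
t: 6.57
tool_pos: [551.0, -232.6, 151.1]
ee_rot: [[1.0, -0.001, -0.001], [-0.001, -1.0, 0.0], [-0.001, -0.0, -1.0]]
ft_force: [-0.3, 1.1, -0.3]
width: 21.2
grasp_force: 39.3
t: 7.15
tool_pos: [551.6, -300.1, 151.2]
ee_rot: [[1.0, -0.0, -0.0], [-0.0, -1.0, 0.001], [-0.0, -0.001, -1.0]]
ft_force: [0.3, 0.6, -0.6]
width: 21.0
grasp_force: 39.3
7.2 [ 551.70910183 -299.97375625  151.28742242] 21.284091560522068
```

View pics/w3.png

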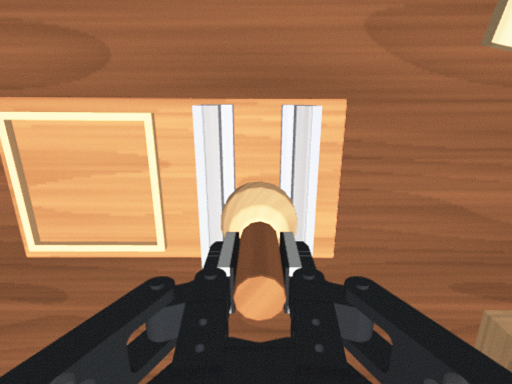

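The wrist view shows the blank centred over the slot. The no-go step edges are at u=234 and 282 (v≈106), and the cup rim spans u 221–298.

Run:
```python
from h import *
z=np.load("w3.npz"); c=(z["K"],z["D"],z["T"])
a=plane(c,[[234,106],[282,106]],26); b=plane(c,[[193.5,106],[322,106]],54)
print(a,a.mean(0),b,b.mean(0))
r=plane(c,[[221,215],[298,215]],151.3-73+8); print("rim",r,r.mean(0)); print(plane(c,[[235,297],[285,297]],151.3-73+90).mean(0))
```

```text
[[ 621.46595225 -280.45587565]
 [ 621.47475484 -317.97703171]] [ 621.47035354 -299.21645368] [[ 622.15045756 -254.78376197]
 [ 622.17186193 -343.55583822]] [ 622.16115974 -299.16980009]
rim [[ 554.22972922 -275.16532003]
 [ 554.26690097 -325.68847099]] [ 554.2483151  -300.42689551]
[ 552.72007564 -300.62841906]
```

```bash
python3 -m handwheel '[{"dx":0,"dy":-0.06,"dz":0.4,"ax":0,"ay":0,"az":0,"grip":1},{"dx":0,"dy":0,"dz":0.5,"ax":0,"ay":0,"az":0,"grip":1},{"dx":0,"dy":0,"dz":0.4,"ax":0,"ay":0,"az":0,"grip":1},{"dx":0,"dy":0,"dz":0.3,"ax":0,"ay":0,"az":0,"grip":1},{"dx":0,"dy":0,"dz":0.3,"ax":0,"ay":0,"az":0,"grip":1},{"dx":0,"dy":0,"dz":0.2,"ax":0,"ay":0,"az":0,"grip":1},{"dx":0,"dy":0,"dz":0.2,"ax":0,"ay":0,"az":0,"grip":1},{"dx":0,"dy":0,"dz":0,"ax":0,"ay":0,"az":0,"grip":1}]'
```

```text
t: 7.92
tool_pos: [551.3, -299.7, 104.2]
ee_rot: [[1.0, -0.001, -0.001], [-0.001, -1.0, 0.001], [-0.001, -0.001, -1.0]]
ft_force: [0.5, 0.4, -1.5]
width: 21.1
grasp_force: 39.3
```

```bash
python3 -m handwheel '[{"dx":0,"dy":0,"dz":0.1,"ax":0,"ay":0,"az":0,"grip":1},{"dx":0,"dy":0,"dz":0.1,"ax":0,"ay":0,"az":0,"grip":1},{"dx":0,"dy":0,"dz":0,"ax":0,"ay":0,"az":0,"grip":1},{"dx":0,"dy":0,"dz":0,"ax":0,"ay":0,"az":0,"grip":1}]'
python3 -m handwheel '[{"dx":0,"dy":0,"dz":0.08,"ax":0,"ay":0,"az":0,"grip":1},{"dx":0,"dy":0,"dz":0,"ax":0,"ay":0,"az":0,"grip":1},{"dx":0,"dy":0,"dz":0,"ax":0,"ay":0,"az":0,"grip":1}]'
```

```text
t: 8.25
tool_pos: [551.6, -299.9, 101.4]
ee_rot: [[1.0, -0.001, 0.0], [-0.001, -1.0, -0.0], [0.0, 0.0, -1.0]]
ft_force: [-0.0, 0.3, -1.6]
width: 20.6
grasp_force: 39.3
t: 8.5
tool_pos: [551.6, -299.8, 99.7]
ee_rot: [[1.0, -0.001, 0.0], [-0.001, -1.0, -0.0], [0.0, 0.0, -1.0]]
ft_force: [0.3, -0.3, -1.7]
width: 20.8
grasp_force: 39.3
```

```bash
python3 -m handwheel '[{"dx":0,"dy":-0.03,"dz":0.06,"ax":0,"ay":0,"az":0,"grip":1},{"dx":0,"dy":0,"dz":0,"ax":0,"ay":0,"az":0,"grip":1},{"dx":0,"dy":0,"dz":0,"ax":0,"ay":0,"az":0,"grip":1}]'
python3 -m handwheel '[{"dx":0,"dy":0,"dz":0.06,"ax":0,"ay":0,"az":0,"grip":1},{"dx":0,"dy":0,"dz":0,"ax":0,"ay":0,"az":0,"grip":1},{"dx":0,"dy":0,"dz":0,"ax":0,"ay":0,"az":0,"grip":1}]'
python3 -m handwheel '[{"dx":0,"dy":0,"dz":0.06,"ax":0,"ay":0,"az":0,"grip":1},{"dx":0,"dy":0,"dz":0,"ax":0,"ay":0,"az":0,"grip":1},{"dx":0,"dy":0,"dz":0,"ax":0,"ay":0,"az":0,"grip":1}]'
```

```text
t: 8.75
tool_pos: [551.8, -299.5, 99.3]
ee_rot: [[1.0, -0.001, 0.001], [-0.001, -1.0, -0.001], [0.001, 0.001, -1.0]]
ft_force: [-1.0, 0.2, 3.0]
width: 21.0
grasp_force: 39.4
t: 9.0
tool_pos: [552.1, -299.5, 99.2]
ee_rot: [[1.0, -0.001, 0.002], [-0.001, -1.0, -0.001], [0.002, 0.001, -1.0]]
ft_force: [-2.6, 0.6, 8.9]
width: 20.9
grasp_force: 40.2
t: 9.25
tool_pos: [552.2, -299.6, 99.1]
ee_rot: [[1.0, -0.001, 0.002], [-0.001, -1.0, -0.002], [0.002, 0.002, -1.0]]
ft_force: [-4.8, 3.5, 14.6]
width: 20.6
grasp_force: 40.8
```

The wrist force rises at TCP z 99.2, which is 26 mm above the pick height, so the rim is on the step. Now lift and carry it to the tray.

```bash
python3 -m handwheel '[{"dx":0,"dy":0,"dz":-0.3,"ax":0,"ay":0,"az":0,"grip":1},{"dx":0,"dy":0,"dz":-0.6,"ax":0,"ay":0,"az":0,"grip":1},{"dx":0,"dy":0,"dz":-0.8,"ax":0,"ay":0,"az":0,"grip":1},{"dx":0,"dy":0,"dz":-0.7,"ax":0,"ay":0,"az":0,"grip":1},{"dx":0,"dy":0,"dz":0,"ax":0,"ay":0,"az":0,"grip":1},{"dx":0,"dy":-0.5,"dz":0,"ax":0,"ay":0,"az":0,"grip":1},{"dx":0,"dy":-1,"dz":0,"ax":0,"ay":0,"az":0,"grip":1},{"dx":0,"dy":-1,"dz":0,"ax":0,"ay":0,"az":0,"grip":1},{"dx":0,"dy":-1,"dz":0,"ax":0,"ay":0,"az":0,"grip":1},{"dx":0,"dy":-1,"dz":0,"ax":0,"ay":0,"az":0,"grip":1}]'
python3 -m handwheel '[{"dx":0,"dy":-1,"dz":0,"ax":0,"ay":0,"az":0,"grip":1},{"dx":0,"dy":-1,"dz":0,"ax":0,"ay":0,"az":0,"grip":1},{"dx":0,"dy":-1,"dz":0,"ax":0,"ay":0,"az":0,"grip":1},{"dx":0,"dy":0,"dz":0.6,"ax":0,"ay":0,"az":0,"grip":1},{"dx":0,"dy":0,"dz":0.8,"ax":0,"ay":0,"az":0,"grip":1},{"dx":0,"dy":0,"dz":0.7,"ax":0,"ay":0,"az":0,"grip":1},{"dx":0,"dy":0,"dz":0.5,"ax":0,"ay":0,"az":0,"grip":1},{"dx":0,"dy":0,"dz":0.2,"ax":0,"ay":0,"az":0,"grip":1},{"dx":0,"dy":0,"dz":0,"ax":0,"ay":0,"az":0,"grip":1},{"dx":0,"dy":0,"dz":0,"ax":0,"ay":0,"az":0,"grip":1}]'
```

```text
t: 10.08
tool_pos: [551.0, -207.4, 142.3]
ee_rot: [[1.0, -0.001, -0.002], [-0.001, -1.0, 0.001], [-0.002, -0.001, -1.0]]
ft_force: [0.0, 0.3, -1.2]
width: 21.2
grasp_force: 39.3
t: 10.92
tool_pos: [551.8, -149.4, 88.1]
ee_rot: [[1.0, -0.001, -0.0], [-0.001, -1.0, -0.0], [-0.0, 0.0, -1.0]]
ft_force: [0.0, -0.0, -0.5]
width: 21.4
grasp_force: 39.4
```

```bash
python3 -m handwheel '[{"dx":0,"dy":0,"dz":0.15,"ax":0,"ay":0,"az":0,"grip":1},{"dx":0,"dy":0,"dz":0,"ax":0,"ay":0,"az":0,"grip":1},{"dx":0,"dy":0,"dz":0,"ax":0,"ay":0,"az":0,"grip":1}]'
python3 -m handwheel '[{"dx":0,"dy":0,"dz":0.08,"ax":0,"ay":0,"az":0,"grip":1},{"dx":0,"dy":0,"dz":0,"ax":0,"ay":0,"az":0,"grip":1},{"dx":0,"dy":0,"dz":0,"ax":0,"ay":0,"az":0,"grip":1}]'
```

```text
t: 11.17
tool_pos: [552.0, -149.4, 85.5]
ee_rot: [[1.0, -0.001, 0.001], [-0.001, -1.0, -0.0], [0.001, 0.0, -1.0]]
ft_force: [0.7, 0.2, -1.1]
width: 21.0
grasp_force: 39.4
t: 11.42
tool_pos: [551.8, -149.2, 83.5]
ee_rot: [[1.0, -0.001, 0.0], [-0.001, -1.0, -0.0], [0.0, 0.0, -1.0]]
ft_force: [0.3, 0.7, -1.6]
width: 21.3
grasp_force: 39.4
```

```bash
python3 -m handwheel '[{"dx":0,"dy":0,"dz":0.05,"ax":0,"ay":0,"az":0,"grip":1},{"dx":0,"dy":0,"dz":0,"ax":0,"ay":0,"az":0,"grip":1},{"dx":0,"dy":0,"dz":0,"ax":0,"ay":0,"az":0,"grip":1}]'
python3 -m handwheel '[{"dx":0,"dy":0,"dz":0,"ax":0,"ay":0,"az":0,"grip":0.5},{"dx":0,"dy":0,"dz":0,"ax":0,"ay":0,"az":0,"grip":0.4},{"dx":0,"dy":0,"dz":0,"ax":0,"ay":0,"az":0,"grip":0.3},{"dx":0,"dy":0,"dz":0,"ax":0,"ay":0,"az":0,"grip":0.3},{"dx":0,"dy":0,"dz":0,"ax":0,"ay":0,"az":0,"grip":0.3},{"dx":0,"dy":0,"dz":0,"ax":0,"ay":0,"az":0,"grip":0.3}]'
python3 -m handwheel '[{"dx":0,"dy":0,"dz":-0.4,"ax":0,"ay":0,"az":0,"grip":0.3},{"dx":0,"dy":0,"dz":-0.8,"ax":0,"ay":0,"az":0,"grip":0.3},{"dx":0,"dy":0,"dz":-1,"ax":0,"ay":0,"az":0,"grip":0.3},{"dx":0,"dy":0,"dz":-1,"ax":0,"ay":0,"az":0,"grip":0.3},{"dx":0,"dy":0,"dz":-1,"ax":0,"ay":0,"az":0,"grip":0.3},{"dx":-1,"dy":0,"dz":-1,"ax":0,"ay":0,"az":0,"grip":0.3},{"dx":-1,"dy":0,"dz":-1,"ax":0,"ay":0,"az":0,"grip":0.3},{"dx":-1,"dy":0,"dz":-1,"ax":0,"ay":0,"az":0,"grip":0.3},{"dx":-1,"dy":0,"dz":0,"ax":0,"ay":0,"az":0,"grip":0.3},{"dx":0,"dy":0,"dz":0,"ax":0,"ay":0,"az":0,"grip":0.3}]'
python3 -m handwheel '[{"dx":0,"dy":0,"dz":0,"ax":0,"ay":0,"az":0,"grip":0.3},{"dx":0,"dy":0,"dz":0,"ax":0,"ay":0,"az":0,"grip":0.3}]'
python3 - <<'E'
from h import *
a=imaging.snapshot("scene")[:,:,::-1]; b=imaging.snapshot("top")[:,:,::-1]
cv2.imwrite("pics/end.png",cv2.resize(np.vstack([a[100:384],b[80:280]]),None,fx=1.2,fy=1.2))
E
```

```text
t: 11.67
tool_pos: [552.0, -149.3, 83.3]
ee_rot: [[1.0, -0.001, 0.001], [-0.001, -1.0, -0.0], [0.001, 0.0, -1.0]]
ft_force: [-2.3, 1.3, 5.1]
width: 21.1
grasp_force: 39.9
t: 12.17
tool_pos: [551.8, -149.2, 82.4]
ee_rot: [[1.0, -0.001, -0.0], [-0.001, -1.0, -0.0], [-0.0, 0.0, -1.0]]
ft_force: [-0.4, 0.1, 0.6]
width: 60.0
grasp_force: 0.0
t: 13.0
tool_pos: [470.3, -149.4, 229.1]
ee_rot: [[1.0, -0.002, 0.003], [-0.002, -1.0, -0.002], [0.003, 0.002, -1.0]]
ft_force: [-0.1, -0.0, -1.2]
width: 60.1
grasp_force: 0.0
t: 13.17
tool_pos: [472.1, -149.1, 226.6]
ee_rot: [[1.0, -0.001, 0.0], [-0.001, -1.0, -0.0], [0.0, 0.0, -1.0]]
ft_force: [0.2, 0.2, -0.8]
width: 59.6
grasp_force: 0.0
```

View pics/end.png

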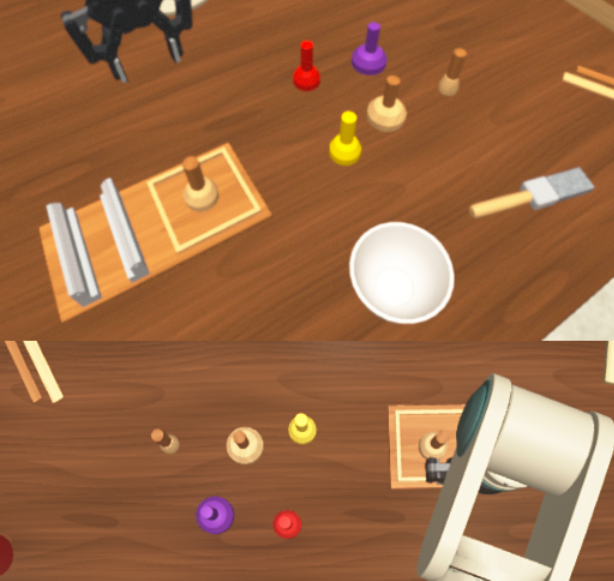

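The blank stands upright in the tray, at (200,185) in the scene half of the picture. The other blanks are where they started and the gripper is clear.

```bash
python3 -c "
from station import arm
print(arm.close_job())"
```

```text
the job is handed in; nothing more can be done
None
```

The job is handed in: the right-sized blank was gauged down to the no-go step and left standing upright in the accepted tray at about 13 s, with the other two blanks untouched; no verdict came back.

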